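Shim the rocking bench mixer level

TASK

The bench mixer rocks because its near right foot is too short. Without gripping or lifting anything, gently push the grey plastic wedge along the worktop, thin end first, under that short foot until the mixer stands level and no longer leans or rocks; then move the hand clear. Do not touch the mixer itself or shove it from its place, and leave the specimen cup, dropper bottle and petri dish alone.

Things in the scene. Friction and masses are not known exactly. Their poses are not given: they have to be found in the camera images.
- instrument: Bench mixer, about 2 kg: black box 141 x 162 x 28 mm with two posts (top 118 mm above the worktop) on an aluminium plate 150 (x) x 170 (y) mm, underside 22 mm up when level. Loose, on four domed feet at x +-55, y +-65 mm: three 22 mm long, the one at (-55, -65) only 13 mm, so it leans about 0.1 rad toward that corner. Origin: worktop level under the plate's centre; z vertical when level.
- short_foot (a point): Lowest point, in the middle, of the short domed rubber foot (26 mm diameter) at the mixer's near right corner, seen from the robot. It rests on the worktop at the start; the mixer is level when this point is 9 mm above the worktop.
- wedge: Loose grey plastic wedge flat on the worktop, 110 mm long (x), 50 mm wide (y), 60 g. The top slopes from a nose 1.5 mm thick at x = +55 up to 19.3 mm at x = -51 mm; flat upright heel face at x = -55 mm. Origin at the centre of the underside, x toward the nose, z up. Starts right of the mixer, the nose 25 to 95 mm short of the short foot, pointing roughly at it; stays under the foot by friction.
- wedge_nose (a point): Middle of the thin front edge of the wedge, at the worktop.
- wedge_heel (a point): Middle of the upright heel face of the wedge (50 mm wide, about 19 mm high), 10 mm above the worktop: the place to push.
- specimen_cup: Bystander: specimen cup with screw lid, 64 mm diameter, 63 mm high; origin at the centre of its underside.
- dropper_bottle: Bystander: small brown dropper bottle with black cap, 30 mm diameter, 68 mm high; origin at the centre of its underside.
- petri_dish: Bystander: petri dish, 57 mm diameter, 14 mm high; origin at the centre of its underside.
Not all that is in view belongs to the job. Several things have the shape of the wedge; the one meant has the colours described above.

How it is judged (in metres and radians):
At the end, for the whole second after the job is handed in: The mixer stands at rest within 0.025 rad of level, its short foot carried by the wedge 6.5 to 11.5 mm above the worktop (9 mm is exact), so that no foot has more than about 2.5 mm of play; the wedge lies flat and still beneath the foot (angle between instrument's own z axis and vertical below 0.025 rad and height (world z) of short_foot between 0.0065 and 0.0115 m and contact force between instrument and wedge above 0.5 N and y of short_foot in the frame of wedge between -0.028 and 0.028 m and x of short_foot in the frame of wedge between -0.05 and 0.05 m and angle between wedge's own z axis and vertical below 0.05 rad and linear speed of each of instrument, wedge below 0.01 m/s); the robot touches nothing.
It fails at once if the wedge or the mixer is lifted off the worktop (height (world z) of any of wedge, instrument above 0.012 m).
It fails at once if the wedge is squeezed or pushed with more than 25 N (contact force between the fingers and wedge above 25 N).
It fails at once if the robot touches the mixer (contact force between any of the arm, the fingers and instrument above 3 N).
It fails at once if the mixer is shoved more than 25 mm from its place (distance of instrument from where it was at the start of the episode above 0.025 m).
It fails at once if a bystander is moved more than 20 mm (distance of any of specimen_cup, dropper_bottle, petri_dish from where it was at the start of the episode above 0.02 m).
It also fails if it takes over 35 s, if anything falls off the work surface, if the arm or the gripper's body presses on something with over 40 N, if the wrist force passes 120 N, or if a joint passes its speed limit or range.

ROBOT

A 6-joint arm with a two-finger parallel gripper is mounted at the origin on a cart in front of the work surface, level with it; the furniture and walls round the work are solid. World frame = base frame: x ahead of the robot, y to its left, z up, the work surface at z = 0. Lengths are in mm, angles in rad, forces in N, time in s.
With the tool pointing down it reaches from about 275 to 850 mm from the base axis. Payload 5.2 kg.
Tool frame: the origin (TCP) lies between the finger pads; the fingertips stand 22 mm ahead of it and the grasp point (between the pads) lies 3 mm ahead of it; y points along the fingers, z is the direction in which the jaws open and shut, and the axes are right-handed (so a half turn about y gives the same grasp; the last joint's range is limited). The gripper opens to 85 mm and grips with 20 to 120 N. Pads are 22 mm wide; open, the fingers measure 114 mm over their backs; the gripper's body (76 mm by 85 mm) begins 54 mm behind the grasp point. The pads swing forward as they close: fully open they stand 13 mm farther back than shut.
Start: joints at [0.997, 0.259, 1.535, -0, 1.348, -0.203], TCP at [199.278, 512.634, 253.31] pointing down, gripper open.
Joint ranges: [-3.14, 3.14], [-0.91, 2.08], [0.19, 2.58], [-1.22, 4.36], [0.22, 2.71], [-3.12, 3.12]. Speed limits (rad/s): [2.57, 2.57, 3.14, 3.14, 3.14, 3.14].

INTERFACE

Orientations are given as a unit quaternion [w, x, y, z].
In Python, from station import bot, imaging, job gives the robot as it stands. The module is installed in compiled form; this text tells all that it offers.
- The arm moves only by the tool send_rows, never from a script. Its arguments are lists of equal length, an entry for each row: "travel": the shift along the tool's x, y, z in mm, a list of three; "turn": the turn about the tool's y in degrees. In form: {"travel": [[tx, ty, tz], ...], "turn": [turn, ...]}. A call has 1 to 20 rows; each row shifts and turns the commanded pose from where the row before left it, along the tool's axes as they then stand; what a row does not reach is not made up. A row lasts 1/8 s, in which the tool goes at most 62.5 mm and 10.7 degrees, less where a joint would pass 70% of its speed; a pose out of reach is approached as far as the arm can. A call with a gripper value outside its range is refused whole. "jaw" is the gripper's target within -1 to 1 (fully open at 1, half-way at 0, shut at -1), set as the call begins (left out, the last holds). The fingers move at their own pace and stop on an object; "newtons" is the grip in N (left out, the last holds). Time passes only in rows, so rows that do not move let the fingers close. It gives the time, the measured TCP pose, the force and the opening at its end, in the units of the state.
- bot.observe(): the state, without advancing time (a new reading comes with each control period).
- imaging.grab_frame(name): name is "scene" or "top" or "wrist"; returns (picture, depth): 400x640x3 uint8, blue, green, red; 400x640 float32, mm along the optical axis (not along the pixel's ray), 0 where there is no reading.
- imaging.calibration(name): a dict with "mtx" (3x3 intrinsics, pixels), "dist" ([k1, k2, p1, p2, k3] as OpenCV has them; the pictures are not rectified), "origin" and "rotation" of the camera in the world. Camera axes: x right, y down, z forward; pixel columns grow to the right and rows downward; lengths in mm; the calibration is good to about 2 mm. A picture is of the moment at which its call begins: read the wrist's pose just before it. calibration takes no time and is no camera call; for the wrist camera it gives the pose at the moment of the call.
- job.sign_off(): hands the job in, once; it reports no verdict.
The state is a dict: "time_s": time; "joint_positions": joint angles; "qvel": joint speeds; "joint_torque": joint torques, N m; "eef_pos": TCP position; "tcp_rot": TCP orientation; "ft_force": force on the tool from outside, world axes, zero at the start; "torque": the same for the moment, N m; "gripper_width": opening from 0.0 (shut) to 1.0 (fully open).
Only numpy, scipy, OpenCV 4.12 (cv2) and the standard library are available. Lean on these libraries where they do the work, as an engineer would, in place of code of your own. Each camera call takes 0.05 s, during which the arm holds its last target.

## Working session

There is one attempt and no reset: what is moved stays moved. The work goes in short steps, Python scripts to look and compute and a tool call to move; the robot and the scene stay as the last step left them, time stands still between calls to the robot, and variables do not carry over. Pictures are saved under pics/ and viewed, and the job is handed in when it is done.

Besides the shell and the picture viewer there is one more tool, called after "Emit:" as name([rows], argument=value, ...), one row to a line, values as JSON. send_rows: Moves the arm, as the interface text tells. Its arguments: {"type":"object","properties":{"travel":{"type":"array","items":{"type":"array","items":{"type":"number"}}},"turn":{"type":"array","items":{"type":"number"}},"jaw":{"type":"number"},"newtons":{"type":"number"}},"required":["travel","turn"]}

```bash
mkdir -p pics
cat > h.py <<'E'
from station import bot, imaging, job
import numpy as np, cv2
np.set_printoptions(precision=3,suppress=True)
def ray(c,uv):
    p=cv2.undistortPoints(np.array(uv,float).reshape(-1,1,2),np.array(c['mtx'],float),np.array(c['dist'],float)).reshape(-1,2)
    d=np.c_[p,np.ones(len(p))]@np.array(c['rotation'],float).T
    return np.array(c['origin'],float).ravel(),d
def onplane(c,uv,z):
    o,d=ray(c,uv); t=(z-o[2])/d[:,2]; return o+d*t[:,None]
def proj(c,P):
    R=np.array(c['rotation'],float);o=np.array(c['origin'],float).ravel()
    Pc=(np.atleast_2d(P)-o)@R
    return cv2.projectPoints(Pc,np.zeros(3),np.zeros(3),np.array(c['mtx'],float),np.array(c['dist'],float))[0].reshape(-1,2)
E
python3 - <<'E'
from h import *
s=bot.observe(); print(s)
for n in ("scene","top"):
    p,d=imaging.grab_frame(n); cv2.imwrite(f"pics/{n}0.png",p); np.save(f"pics/{n}0d.npy",d)
    c=imaging.calibration(n); print(n,c)
E
```

```text
{'time_s': 0.0, 'joint_positions': array([ 0.997,  0.259,  1.536, -0.   ,  1.348, -0.203]), 'qvel': array([-0.001, -0.001, -0.   ,  0.   , -0.001, -0.   ]), 'joint_torque': array([ -0.002, -44.602, -29.057,  -0.   ,   0.012,  -0.   ]), 'eef_pos': array([199.032, 512.216, 252.463]), 'tcp_rot': array([-0.694,  0.696, -0.131,  0.13 ]), 'ft_force': array([-0.194, -0.336,  0.744]), 'torque': array([ 0.02 , -0.019, -0.046]), 'gripper_width': 0.9981226545083394}
scene {'mtx': array([[425.543,   0.   , 320.792],
       [  0.   , 425.543, 200.778],
       [  0.   ,   0.   ,   1.   ]]), 'dist': array([-0.089,  0.   ,  0.   ,  0.   ,  0.   ]), 'origin': array([314.055, 570.797, 902.605]), 'rotation': array([ 0.049, -0.175,  0.94 , -0.288])}
top {'mtx': array([[473.508,   0.   , 319.446],
       [  0.   , 473.508, 195.508],
       [  0.   ,   0.   ,   1.   ]]), 'dist': array([-0.12,  0.  ,  0.  ,  0.  ,  0.  ]), 'origin': array([ 448.213,    2.161, 1169.024]), 'rotation': array([ 0.032, -0.702,  0.711, -0.015])}
```

```bash
cat >> h.py <<'E'
from scipy.spatial.transform import Rotation as Ro
def q2R(q): q=np.array(q,float); return Ro.from_quat([q[1],q[2],q[3],q[0]]).as_matrix()
_cal=imaging.calibration
def cal(n):
    c=dict(_cal(n)); c['rotation']=q2R(c['rotation']); return c
E
python3 - <<'E'
from h import *
s=bot.observe(); print("tool axes cols",q2R(s['tcp_rot']))
for n in ("scene","top"):
    c=cal(n); print(n,c['rotation'],onplane(c,[[320,200]],0))
E
```

```text
tool axes cols [[ 0.932 -0.001  0.362]
 [-0.362 -0.001  0.932]
 [-0.    -1.    -0.002]]
scene [[-0.934 -0.3    0.193]
 [-0.357  0.773 -0.525]
 [ 0.008 -0.559 -0.829]] [[527.162  -2.197  -0.   ]]
top [[-0.011 -0.998  0.065]
 [-1.     0.013  0.024]
 [-0.025 -0.065 -0.998]] [[513.796  28.88    0.   ]]
```

View pics/scene0.png

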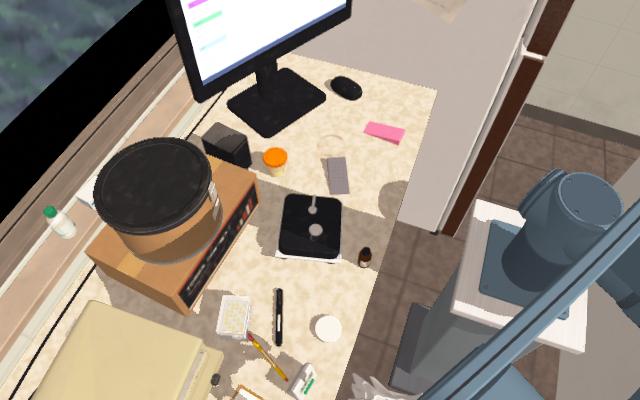

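View pics/top0.png

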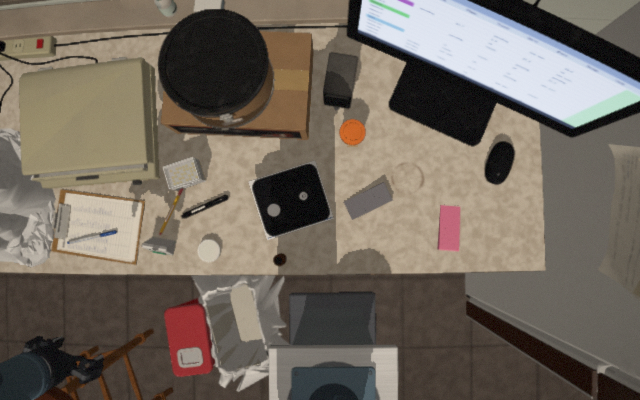

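Run:
```python
from h import *
t=cv2.imread("pics/top0.png"); s=cv2.imread("pics/scene0.png")
a=cv2.resize(t[120:280,240:480],None,fx=3.3,fy=3.3,interpolation=cv2.INTER_CUBIC)
cv2.imwrite("pics/top0c.png",a)
b=cv2.resize(s[110:290,240:440],None,fx=3.3,fy=3.3,interpolation=cv2.INTER_CUBIC)
cv2.imwrite("pics/scene0c.png",b)
for n in("top","scene"):
    d=np.load(f"pics/{n}0d.npy"); c=cal(n)
    hs=cv2.cvtColor(cv2.imread(f"pics/{n}0.png"),cv2.COLOR_BGR2HSV)
    pts=[(350,213),(360,204),(370,197),(380,190),(388,184),(449,228),(407,177),(352,132),(280,260),(260,190),(265,230),(320,220),(320,180),(400,230)] if n=="top" else [(332,160),(336,175),(340,188),(385,132),(330,145)]
    for u,v in pts:
        o,r=ray(c,[(u,v)]); print(n,u,v,hs[v,u],(o+r[0]*d[v,u]))
```

```text
top 350 213 [  7  22 105] [480.823 -44.895  -3.175]
top 360 204 [  4  17 107] [502.282 -69.317   7.658]
top 370 197 [  8  25 110] [518.917 -93.822  11.708]
top 380 190 [  8  19 108] [ 535.037 -117.628   21.437]
top 388 184 [ 17  53 111] [ 551.095 -139.717    2.36 ]
top 449 228 [174 120 194] [ 440.393 -287.117    8.28 ]
top 407 177 [ 18  56 178] [ 568.176 -187.694   -0.378]
top 352 132 [ 11 206 198] [669.647 -49.934  66.256]
top 280 260 [ 0 21 12] [371.522 121.943  66.886]
top 260 190 [105  32  16] [ 448.213    2.161 1169.024]
top 265 230 [ 14  24 137] [441.456 158.312  54.277]
top 320 220 [23 36 28] [463.719  28.335  47.543]
top 320 180 [18 31 83] [561.042  27.76   24.677]
top 400 230 [ 18  56 177] [ 437.24  -167.436   -0.534]
scene 332 160 [178  23 154] [ 539.334 -123.653   17.836]
scene 336 175 [  0  23 154] [513.959 -85.619   9.959]
scene 340 188 [  0  22 153] [491.029 -53.096   4.888]
scene 385 132 [170 112 250] [ 435.455 -281.3     11.136]
scene 330 145 [ 18  49 241] [ 568.224 -188.092   -1.503]
```

View pics/top0c.png

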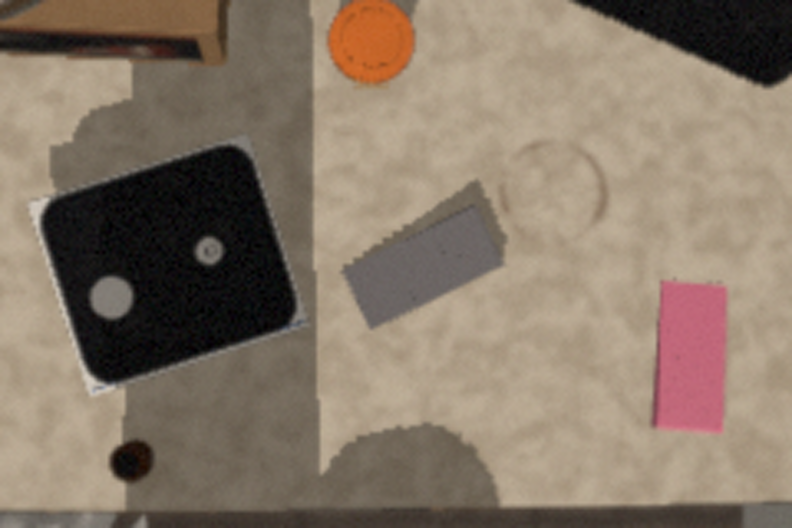

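View pics/scene0c.png

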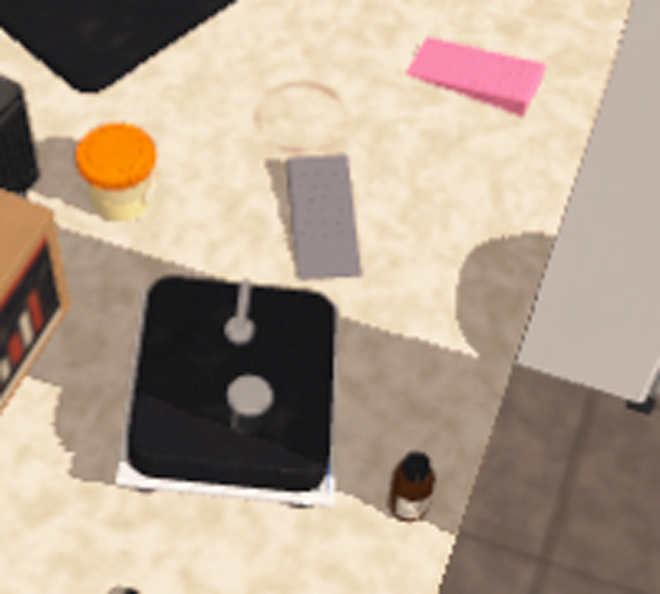

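```bash
cat > meas.py <<'E'
from h import *
from scipy.optimize import least_squares
def wedge_corners(img,roi,c,lo=(0,8,70),hi=(180,40,165),save=None):
    hsv=cv2.cvtColor(img,cv2.COLOR_BGR2HSV)
    # grey: low saturation
    m=np.zeros(img.shape[:2],np.uint8); x0,y0,x1,y1=roi
    m[y0:y1,x0:x1]=cv2.inRange(hsv,lo,hi)[y0:y1,x0:x1]
    m=cv2.morphologyEx(m,cv2.MORPH_OPEN,np.ones((3,3),np.uint8))
    cs=cv2.findContours(m,cv2.RETR_EXTERNAL,cv2.CHAIN_APPROX_NONE)[0]
    k=max(cs,key=cv2.contourArea); r=cv2.minAreaRect(k)
    return m,k,r
E
python3 - <<'E'
from meas import *
for n,roi,hi in(("top",(335,165,400,225),(180,40,125)),("scene",(322,150,355,200),(180,32,175))):
    img=cv2.imread(f"pics/{n}0.png"); c=cal(n)
    m,k,r=wedge_corners(img,roi,c,hi=hi)
    b=cv2.boxPoints(r); e=cv2.approxPolyDP(k,2.5,True).reshape(-1,2)
    print(n,r,cv2.contourArea(k)); print(b); print(e)
    for z in(1.5,19.3): print(z,onplane(c,b,z)[:,:2].tolist())
    x0,y0,x1,y1=roi
    v=img.copy(); cv2.drawContours(v,[k],-1,(0,255,0),1)
    cv2.imwrite(f"pics/m_{n}.png",cv2.resize(v[y0-10:y1+10,x0-10:x1+10],None,fx=7,fy=6.5,interpolation=cv2.INTER_NEAREST))
c=cal("top")
# plate corners approx, from 3.3x crop offset (240,120)
P=np.array([(30,203),(245,140),(305,322),(92,393)])/3.3+[240,120]
print(P); print(onplane(c,P,24))
d=np.load("pics/top0d.npy")
for u,v in [(398,165),(391,178),(424,178),(407,193),(415,165)]:
    o,r=ray(c,[(u,v)]); print("ring",(o+r[0]*d[v,u]))
E
```

```text
top ((367.8999938964844, 200.30001831054688), (20.124608993530273, 45.16857147216797), 63.43495178222656) 838.0
[[343.2 201.4]
 [383.6 181.2]
 [392.6 199.2]
 [352.2 219.4]]
[[384 183]
 [345 201]
 [352 218]
 [391 200]]
1.5 [[509.52042004007416, -28.370507779337075], [558.26261214448, -129.0696831605806], [513.3763496894578, -150.4029922037329], [464.8702526538108, -49.88603637746085]]
19.3 [[508.5857247714088, -27.90502167495711], [556.5847963442561, -127.06894348006841], [512.3828671490883, -148.07700617561923], [464.61629115377, -49.09252581709515]]
scene ((337.6356201171875, 175.53836059570312), (36.6920166015625, 18.215152740478516), 83.9909896850586) 599.5
[[326.658 158.247]
 [344.773 156.34 ]
 [348.614 192.83 ]
 [330.499 194.737]]
[[329 158]
 [331 193]
 [347 193]
 [344 158]]
1.5 [[559.275573996316, -136.98224617938592], [515.1836308601473, -161.5193778486946], [465.75618446764855, -49.019076673560335], [507.42790831620346, -26.365384231853454]]
19.3 [[554.4316072858785, -123.00110814927609], [511.2106358291015, -147.05354476417403], [462.7595561587395, -36.7755220661744], [503.60811621087413, -14.569320098848038]]
[[249.091 181.515]
 [314.242 162.424]
 [332.424 217.576]
 [267.879 239.091]]
[[559.878 201.185  24.   ]
 [604.339  41.319  24.   ]
 [469.541  -1.205  24.   ]
 [419.217 155.672  24.   ]]
ring [ 598.526 -166.13    -1.168]
ring [ 566.319 -148.012   -1.803]
ring [ 564.874 -229.46     2.602]
ring [ 528.487 -186.967   -1.89 ]
ring [ 597.826 -208.308    0.427]
```

Run:
```python
from meas import *
c=cal("top")
P=np.array([(30,203),(245,140),(305,322),(92,393)])/3.3+[240,120]
# local plate corners (x,y): far-left, far-right, near-right, near-left
L=np.array([(75,85),(75,-85),(-75,-85),(-75,85)],float)
ax=np.array([-110,130,0.]);ax/=np.linalg.norm(ax)
def world(q,pts,tilt):
    # level pose yaw q2 at q0,q1 ; tilt about diagonal through (55,-65,0)
    R=Ro.from_rotvec(ax*tilt).as_matrix(); p0=np.array([55,-65,0.])
    w=(pts-p0)@R.T+p0
    Z=Ro.from_euler('z',q[2]).as_matrix()
    return w@Z.T+[q[0],q[1],0]
for tilt in(-0.107,0.107):
  for zt in(24,):
    pl=np.c_[L,np.full(4,zt)]
    f=least_squares(lambda q:(proj(c,world(q,pl,tilt))-P).ravel(),[510,95,0.3])
    print(tilt,f.x,f.cost,f.fun, 'foot',world(f.x,np.array([[-55,-65,9.]]),tilt))
```

```text
-0.107 [514.427 100.897   0.299] 5.718035670403659 [-0.987 -0.22   0.668 -2.227  1.171  1.203 -0.864  1.201] foot [[480.784  22.162  -0.019]]
0.107 [512.159  97.63    0.298] 5.092875130146896 [ 0.31   0.446  0.301 -2.36   0.754  0.901 -1.382  0.969] foot [[479.441  20.562  17.916]]
```

Emit:
send_rows([
  [29.5, 0, -30.2],
  [29.5, 0, -30.2],
  [29.5, 0, -30.2],
  [29.5, 0, -30.2],
  [29.5, 0, -30.2],
  [29.5, 0, -30.2],
  [29.5, 0, -30.2],
  [29.5, 0, -30.2],
  [29.5, 0, -30.2],
  [29.5, 0, -30.2],
  [29.5, 0, -30.2],
  [29.5, 0, -30.2],
  [29.5, 0, -30.2],
  [29.5, 0, -30.2],
  [29.5, 0, -30.2],
  [29.5, 0, -30.2],
], turn=[0, 0, 0, 0, 0, 0, 0, 0, 0, 0, 0, 0, 0, 0, 0, 0], jaw=-1, newtons=20)

```text
time_s: 2.1
eef_pos: [464.2, -110.0, 253.0]
tcp_rot: [0.695, -0.695, 0.131, -0.13]
ft_force: [-0.1, -0.5, -0.5]
gripper_width: 0.001
```

Emit:
send_rows([
  [0, 35, 0],
  [0, 35, 0],
  [0, 35, 0],
  [0, 35, 0],
  [0, 33, 0],
  [0, 0, 0],
], turn=[-9.3, -9.3, -9.3, -9.4, -9.4, 0])

```text
time_s: 2.85
eef_pos: [462.0, -107.8, 78.1]
tcp_rot: [0.691, -0.688, -0.153, 0.157]
ft_force: [-0.7, -0.0, 0.9]
gripper_width: 0.0
```

Run:
```python
from h import *
s=bot.observe(); print(s['eef_pos'],q2R(s['tcp_rot'])[:,0],s['ft_force'])
for n in ("wrist","scene","top"):
    p,d=imaging.grab_frame(n); cv2.imwrite(f"pics/{n}1.png",p); np.save(f"pics/{n}1d.npy",d)
p=cv2.imread("pics/scene1.png"); q=cv2.imread("pics/top1.png");w=cv2.imread("pics/wrist1.png")
a=cv2.resize(p[90:290,240:440],(400,400),interpolation=cv2.INTER_CUBIC)
b=cv2.resize(q[120:280,240:400+20],(400,355),interpolation=cv2.INTER_CUBIC)
b=cv2.copyMakeBorder(b,0,45,0,0,cv2.BORDER_CONSTANT)
cv2.imwrite("pics/c1.png",np.hstack([a,b]));
```

```text
[ 462.011 -107.756   78.11 ] [ 0.904  0.428 -0.004] [-0.723 -0.014  0.862]
```

View pics/c1.png

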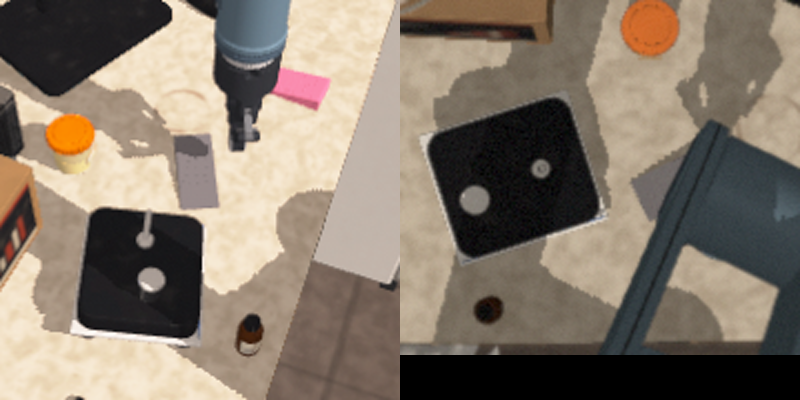

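View pics/wrist1.png

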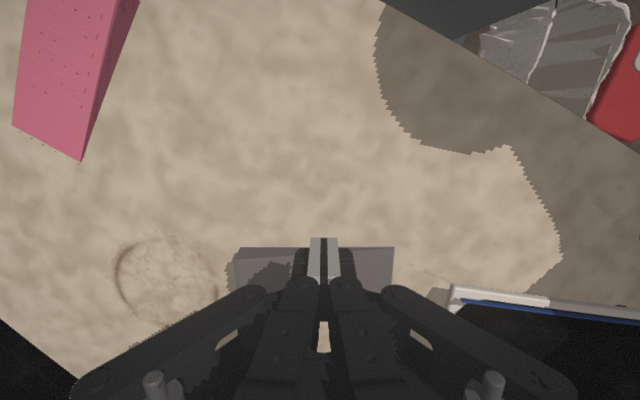

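Emit:
send_rows([
  [0, 20, 0],
  [0, 16, 0],
  [0, 10, 0],
  [0, 6, 0],
  [0, 0, 0],
  [0, 0, 0],
], turn=[0, 0, 0, 0, 0, 0])

```text
time_s: 3.75
eef_pos: [464.5, -108.9, 28.8]
tcp_rot: [-0.69, 0.69, 0.156, -0.155]
ft_force: [-0.9, 0.1, 1.1]
gripper_width: -0.002
```

Run:
```python
from h import *
s=bot.observe(); print(s['eef_pos'],q2R(s['tcp_rot'])[:,0],s['ft_force'])
for n in ("wrist","scene"):
    p,d=imaging.grab_frame(n); cv2.imwrite(f"pics/{n}2.png",p)
p=cv2.imread("pics/scene2.png"); w=cv2.imread("pics/wrist2.png")
a=cv2.resize(p[120:240,300:420],(480,480),interpolation=cv2.INTER_CUBIC)
b=w[200:400,160:480]
b=cv2.resize(b,(320,200)); b=cv2.copyMakeBorder(b,0,280,0,0,cv2.BORDER_CONSTANT)
cv2.imwrite("pics/c2.png",np.hstack([a,b]));
```

```text
[ 464.5   -108.943   28.794] [0.903 0.43  0.001] [-0.889  0.066  1.096]
```

View pics/c2.png

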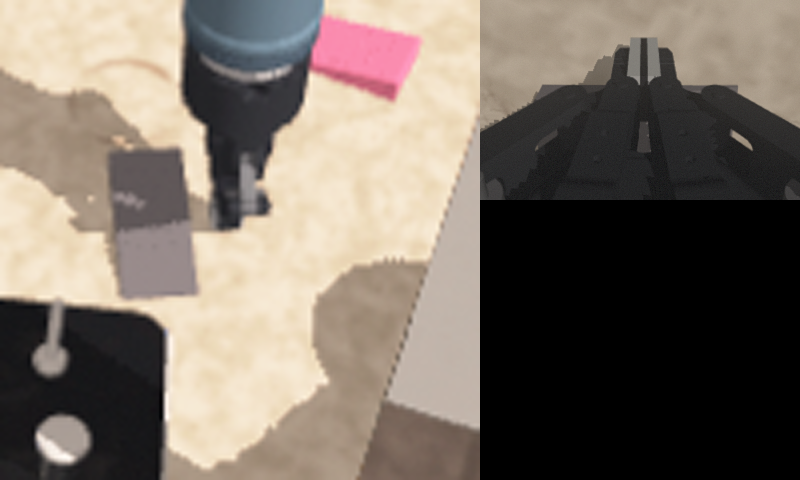

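Emit:
send_rows([
  [0, 3, 0],
  [6, 0, 0],
  [5, 0, 0],
  [3, 0, 0],
  [2, 0, 0],
  [2, 0, 0],
  [2, 0, 0],
  [2, 0, 0],
  [2, 0, 0],
  [0, 0, 0],
], turn=[0, 0, 0, 0, 0, 0, 0, 0, 0, 0])

```text
time_s: 5.1
eef_pos: [486.0, -98.4, 25.3]
tcp_rot: [-0.69, 0.69, 0.156, -0.156]
ft_force: [0.5, -1.2, 0.6]
gripper_width: -0.003
```

Run:
```python
from h import *
s=bot.observe(); print(s['eef_pos'],q2R(s['tcp_rot'])[:,0],s['ft_force'])
for n in ("scene",):
    p,d=imaging.grab_frame(n); cv2.imwrite(f"pics/{n}3.png",p)
a=cv2.resize(p[140:220,300:400],(800,600),interpolation=cv2.INTER_CUBIC)
cv2.imwrite("pics/c3.png",a)
```

```text
[485.997 -98.398  25.331] [0.903 0.43  0.   ] [ 0.474 -1.19   0.629]
```

View pics/c3.png

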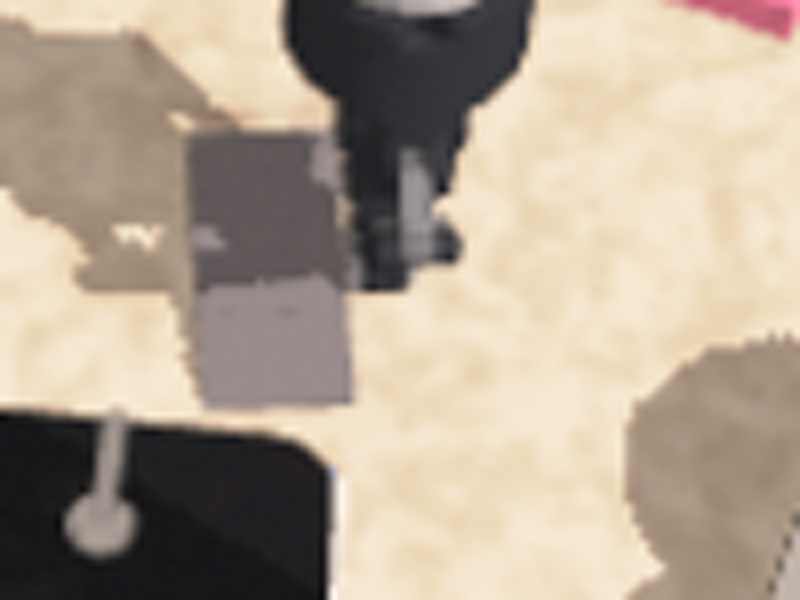

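```bash
cat >> meas.py <<'E'
def crop2px(p,x0,y0,fx,fy): return np.array(p,float)/[fx,fy]+[x0,y0]-0.0
FOOT=np.array([481,22.5])
def report(nL,nR,hL,hR,c,zt=19.3):
    n=onplane(c,[nL,nR],1.0)[:,:2]; h=onplane(c,[hL,hR],zt)[:,:2]
    nose=n.mean(0);heel=h.mean(0); d=nose-heel; L=np.linalg.norm(d); d/=L
    r=FOOT-nose; left=np.array([-d[1],d[0]])
    print('nose',nose,'heel',heel,'L',L,'widths',np.linalg.norm(n[0]-n[1]),np.linalg.norm(h[0]-h[1]),'heading',np.degrees(np.arctan2(d[1],d[0])),'foot ahead',r@d,'foot left(+)/right(-)',r@left)
E
python3 - <<'E'
from meas import *
c=cal("scene")
img=cv2.imread("pics/scene0.png")
report((330.5,194.5),(348.5,193),(327,158.3),(344.7,156.5),c)
P=crop2px([(203,407),(353,403),(186,133),(338,133)],300,140,8,7.5); print(P)
report(*P,c)
E
```

```text
nose [486.865 -38.072] heel [ 532.359 -134.806] L 106.89743802696022 widths 46.97835349454396 48.28659587839038 heading 115.18756325290035 foot ahead 57.309238070048124 foot left(+)/right(-) -20.470720070652767
[[325.375 194.267]
 [344.125 193.733]
 [323.25  157.733]
 [342.25  157.733]]
nose [498.071 -32.867] heel [ 539.774 -130.653] L 106.30742922027925 widths 48.564152593120305 51.15739696015913 heading 113.09678141292416 foot ahead 57.62521091783427 foot left(+)/right(-) -6.017077097830109
```

Emit:
send_rows([
  [2, 0, 0],
  [2, 0, 0],
  [0, 0, 0],
  [-10, 0, 0],
  [-10, 0, 0],
  [0, -20, 0],
  [0, -15, 0],
  [0, 0, 0],
], turn=[0, 0, 0, 0, 0, 0, 0, 0])

```text
time_s: 6.15
eef_pos: [472.1, -105.9, 61.6]
tcp_rot: [-0.689, 0.69, 0.157, -0.155]
ft_force: [0.5, 0.8, -0.2]
gripper_width: -0.002
```

Run:
```python
from meas import *
s=bot.observe(); print(s['eef_pos'],s['joint_positions'],s['ft_force'])
c=cal("wrist"); R=q2R(s['tcp_rot']); print("cam in tool",R.T@(c['origin']-s['eef_pos'])); print(R.T@c['rotation'])
p,d=imaging.grab_frame("scene"); cv2.imwrite("pics/scene4.png",p)
a=cv2.resize(p[140:220,300:400],(800,600),interpolation=cv2.INTER_CUBIC)
cv2.imwrite("pics/c4.png",a)
p,d=imaging.grab_frame("wrist"); cv2.imwrite("pics/wrist4.png",p)
```

```text
[ 472.065 -105.945   61.557] [-0.452  0.365  1.93  -0.     0.844 -2.467] [ 0.472  0.803 -0.241]
cam in tool [ -78.65  -120.011    1.133]
[[ 0.001  0.951  0.308]
 [-0.001 -0.308  0.951]
 [ 1.    -0.001  0.   ]]
```

View pics/c4.png

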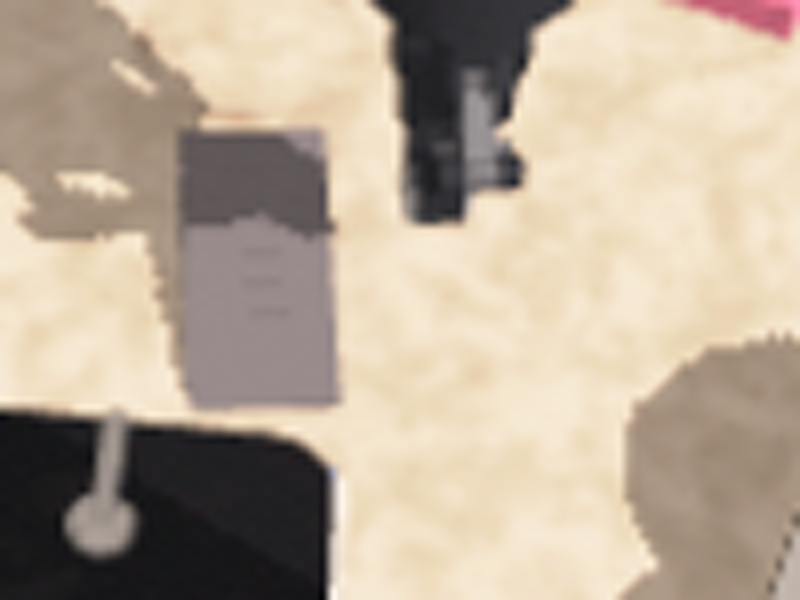

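Run:
```python
from meas import *
c=cal("scene")
P=crop2px([(188,407),(341,403),(178,130),(328,130)],300,140,8,7.5)
report(*P,c)
print("posts",onplane(cal("top"),[(303.5,196),(273.6,210)],118))
```

```text
nose [502.138 -31.285] heel [ 543.075 -130.863] L 107.66383906210015 widths 49.52257094463244 50.51464860763978 heading 112.34778089141808 foot ahead 57.78305777109624 foot left(+)/right(-) -0.9001396817495623
posts [[516.564  62.835 118.   ]
 [486.161 129.869 118.   ]]
```

View pics/wrist4.png

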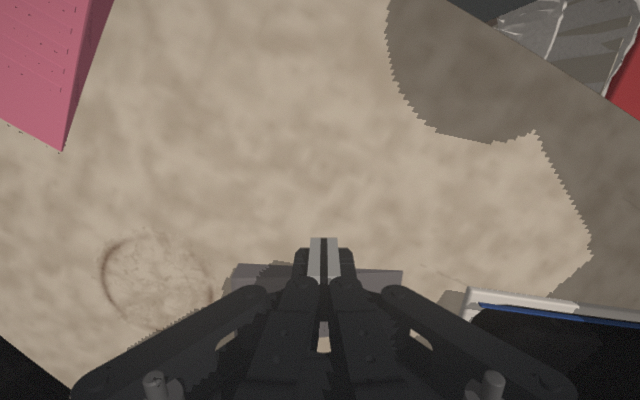

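Emit:
send_rows([
  [13, 0, -19.7],
  [13, 0, -19.7],
  [13, 0, -19.7],
  [13.2, 0, -19.6],
  [0, 0, 0],
  [0, 0, 0],
  [0, 0, 0],
  [0, 0, 0],
  [0, 0, 0],
  [0, 0, 0],
  [0, 0, 0],
  [0, 0, 0],
  [0, 0, 0],
  [0, 0, 0],
  [0, 0, 0],
], turn=[0, 0, 0, 0, 9.3, 9.3, 9.3, 9.3, 9.3, 9.3, 9.3, 9.3, 9.3, 9.4, 0])

```text
time_s: 8.12
eef_pos: [551.8, -153.7, 59.4]
tcp_rot: [-0.588, 0.588, -0.394, 0.393]
ft_force: [-0.1, -0.2, -0.0]
gripper_width: 0.002
```

Run:
```python
from meas import *
s=bot.observe(); print(s['eef_pos'],s['joint_positions'],s['ft_force']); R=q2R(s['tcp_rot']);print(R)
p,d=imaging.grab_frame("wrist"); cv2.imwrite("pics/wrist5.png",p); np.save("pics/wrist5d.npy",d)
c=cal("wrist")
d_=np.array([-.38,.925])
h=np.array([543.3,-131.2]); print("rel along,left",(s['eef_pos'][:2]-h)@d_,(s['eef_pos'][:2]-h)@np.array([-.925,-.38]))
```

```text
[ 551.801 -153.666   59.394] [-0.466  0.496  1.706  0.     0.941 -0.858] [-0.063 -0.184 -0.033]
[[ 0.382 -0.001  0.924]
 [-0.924  0.001  0.382]
 [-0.001 -1.    -0.001]]
rel along,left -24.011876222234335 0.6738389931165086
```

View pics/wrist5.png

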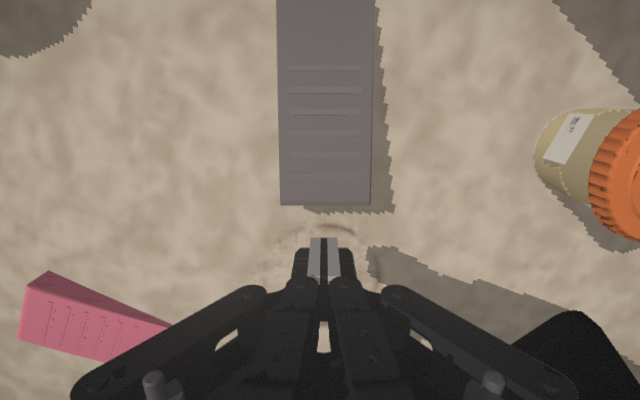

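Emit:
send_rows([
  [0, 16, 0],
  [0, 12, 0],
  [0, 4, 0],
  [-4, 0, 0],
  [-3, 0, 0],
  [-3, 0, 0],
  [-3, 0, 0],
  [-4, 0, 0],
  [-5, 0, 0],
  [-5, 0, 0],
  [-5, 0, 0],
  [-5, 0, 0],
  [-5, 0, 0],
  [-4, 0, 0],
  [0, 0, 0],
], turn=[0, 0, 0, 0, 0, 0, 0, 0, 0, 0, 0, 0, 0, 0, 0])

```text
time_s: 10.05
eef_pos: [534.5, -111.0, 28.2]
tcp_rot: [-0.588, 0.588, -0.394, 0.393]
ft_force: [0.8, -0.2, 0.4]
gripper_width: -0.001
```

```bash
cat > look.py <<'E'
import sys
from meas import *
k=sys.argv[1]
s=bot.observe(); print(s['time_s'],s['eef_pos'],s['ft_force'])
w,d=imaging.grab_frame("wrist"); cv2.imwrite(f"pics/wrist{k}.png",w)
p,d=imaging.grab_frame("scene"); cv2.imwrite(f"pics/scene{k}.png",p); np.save(f"pics/scene{k}d.npy",d)
a=cv2.resize(p[140:270,270:390],(480,520),interpolation=cv2.INTER_CUBIC)
b=cv2.resize(w[0:300,160:480],(320,300)); b=cv2.copyMakeBorder(b,0,220,0,0,cv2.BORDER_CONSTANT)
cv2.imwrite(f"pics/c{k}.png",np.hstack([a,b]))
E
python3 look.py 6
```

```text
10.05 [ 534.489 -110.956   28.213] [ 0.77  -0.222  0.352]
```

View pics/c6.png

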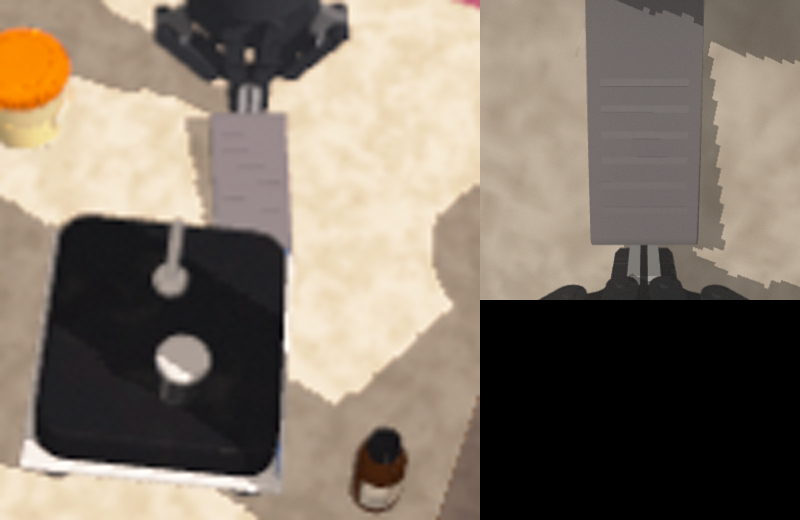

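Run:
```python
from meas import *
c=cal("scene")
P=crop2px([(209,114),(288,113)],270,140,4,4)
h=onplane(c,P,19.3)[:,:2]; print(h,h.mean(0))
d=np.array([-.38,.925]); hm=h.mean(0)
print("moved",(hm-[543.3,-131.2])@d, "foot rel heel", (FOOT-hm)@d,(FOOT-hm)@np.array([-.925,-.38]))
# finger face
s=bot.observe(); print("tcp to heel",(hm-s['eef_pos'][:2])@d)
```

```text
[[ 553.016  -85.902]
 [ 504.668 -105.662]] [528.842 -95.782]
moved 38.25541703236947 foot rel heel 127.59108296763051 -0.6933635938506452
tcp to heel 16.616129328294903
```

Emit:
send_rows([
  [-4, 0, 0],
  [-4, 0, 0],
  [-4, 0, 0],
  [-4, 0, 0],
  [-3, 0, 0],
  [-3, 0, 0],
  [-3, 0, 0],
  [-3, 0, 0],
  [-3, 0, 0],
  [-3, 0, 0],
  [-3, 0, 0],
  [-3, 0, 0],
  [0, 0, 0],
], turn=[0, 0, 0, 0, 0, 0, 0, 0, 0, 0, 0, 0, 0])

```text
time_s: 11.78
eef_pos: [520.5, -75.1, 28.7]
tcp_rot: [-0.587, 0.588, -0.393, 0.394]
ft_force: [1.6, -4.0, -0.6]
gripper_width: 0.005
```

```bash
python3 look.py 7
```

```text
11.775 [520.453 -75.062  28.694] [ 1.581 -4.045 -0.582]
```

View pics/c7.png

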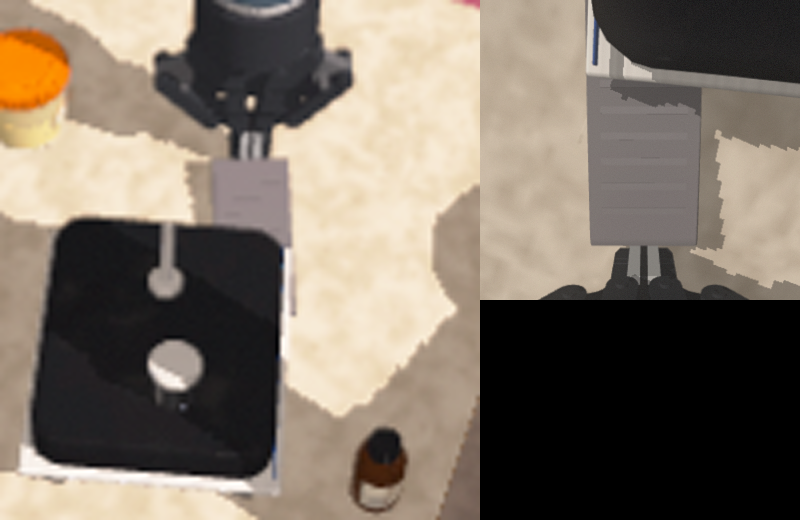

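Emit:
send_rows([
  [-3, 0, 0],
  [-3, 0, 0],
  [-3, 0, 0],
  [-2, 0, 0],
  [-2, 0, 0],
  [-2, 0, 0],
  [-2, 0, 0],
  [-2, 0, 0],
  [-2, 0, 0],
  [-2, 0, 0],
  [0, 0, 0],
  [0, 0, 0],
], turn=[0, 0, 0, 0, 0, 0, 0, 0, 0, 0, 0, 0])

```text
time_s: 13.38
eef_pos: [510.6, -52.8, 28.3]
tcp_rot: [0.588, -0.587, 0.394, -0.393]
ft_force: [2.0, -1.7, 0.2]
gripper_width: 0.0
```

```bash
python3 look.py 8
```

```text
13.375 [510.615 -52.775  28.315] [ 2.045 -1.701  0.193]
```

View pics/c8.png

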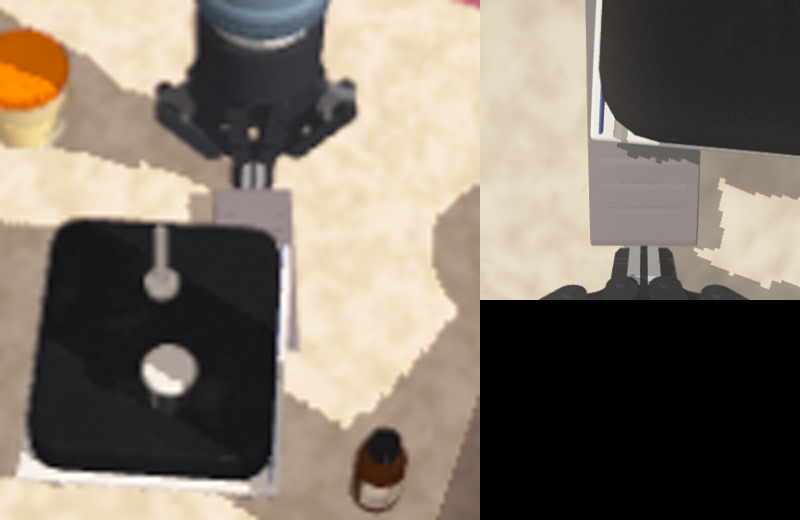

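```bash
cat > tilt.py <<'E'
import sys
from meas import *
def plane(n,k):
    c=cal(n); img=cv2.imread(f"pics/{n}{k}.png"); d=np.load(f"pics/{n}{k}d.npy")
    hsv=cv2.cvtColor(img,cv2.COLOR_BGR2HSV); m=np.zeros(d.shape,np.uint8)
    roi=(270,188,350,265) if n=="scene" else (245,155,340,245)
    m[roi[1]:roi[3],roi[0]:roi[2]]=((hsv[...,2]<70)&(d>0))[roi[1]:roi[3],roi[0]:roi[2]]
    v,u=np.nonzero(m); o,r=ray(c,np.c_[u,v]); X=o+r*d[v,u][:,None]
    X=X[(X[:,2]>35)&(X[:,2]<75)]
    for _ in range(8):
        A=np.c_[X[:,:2]-X[:,:2].mean(0),np.ones(len(X))]; q=np.linalg.lstsq(A,X[:,2],rcond=None)[0]; e=X[:,2]-A@q
        X=X[np.abs(e)<max(3,2*np.std(e))]
    A=np.c_[X[:,:2]-X[:,:2].mean(0),np.ones(len(X))];q,res,_,_=np.linalg.lstsq(A,X[:,2],rcond=None)
    e=X[:,2]-A@q
    cov=np.linalg.inv(A.T@A)*e.var()
    yaw=.299; R=np.array([[np.cos(yaw),np.sin(yaw)],[-np.sin(yaw),np.cos(yaw)]])
    print(n,k,len(X),'slopes mixer x,y',R@q[:2],'+-',np.sqrt(np.diag(cov))[:2],'z at ctr',q[2],'rms',e.std(),X[:,:2].mean(0))
for a in sys.argv[1:]:
    n,k=a.split(':'); plane(n,k)
E
python3 tilt.py scene:0 top:0 scene:7 scene:8; sed -n 1p h.py >/dev/null
```

```text
scene 0 2761 slopes mixer x,y [0.083 0.067] +- [0.001 0.001] z at ctr 57.63830567384029 rms 1.2923232898251198 [510.947 102.99 ]
top 0 3116 slopes mixer x,y [0.08  0.071] +- [0.001 0.001] z at ctr 56.9791039852961 rms 1.5856467557276146 [513.765  94.698]
scene 7 2791 slopes mixer x,y [0.039 0.03 ] +- [0.001 0.001] z at ctr 57.47751695484571 rms 1.3326781401841117 [512.436 105.573]
scene 8 2867 slopes mixer x,y [ 0.003 -0.   ] +- [0.001 0.001] z at ctr 57.3481933352271 rms 1.351282052612414 [513.373 107.514]
```

Emit:
send_rows([
  [2, 0, 0],
  [4, 0, 0],
  [8, 0, 0],
  [12, 0, 0],
  [14, 0, 0],
  [0, -30, 0],
  [0, -40, 0],
  [20, -40, 0],
  [30, 0, 0],
  [30, 0, 0],
  [0, 0, 0],
  [0, 0, 0],
  [0, 0, 0],
], turn=[0, 0, 0, 0, 0, 0, 0, 0, 0, 0, 0, 0, 0])

```text
time_s: 15.1
eef_pos: [556.0, -163.4, 138.1]
tcp_rot: [0.588, -0.587, 0.394, -0.393]
ft_force: [0.0, 0.2, 0.2]
gripper_width: 0.0
```

```bash
python3 look.py 9
python3 - <<'E'
from meas import *
p,d=imaging.grab_frame("top"); cv2.imwrite("pics/top9.png",p); np.save("pics/top9d.npy",d)
a=cv2.resize(p[100:280,180:420],None,fx=3.3,fy=3.3,interpolation=cv2.INTER_CUBIC); cv2.imwrite("pics/t9.png",a)
E
python3 tilt.py scene:9 top:9
```

```text
15.1 [ 556.005 -163.387  138.063] [0.017 0.174 0.185]
scene 9 2875 slopes mixer x,y [ 0.004 -0.001] +- [0.001 0.001] z at ctr 57.27539800200065 rms 1.3354711486133348 [513.471 107.555]
top 9 3099 slopes mixer x,y [0.005 0.004] +- [0.001 0.001] z at ctr 57.28244999484148 rms 1.550113288938509 [516.467  99.094]
```

View pics/c9.png

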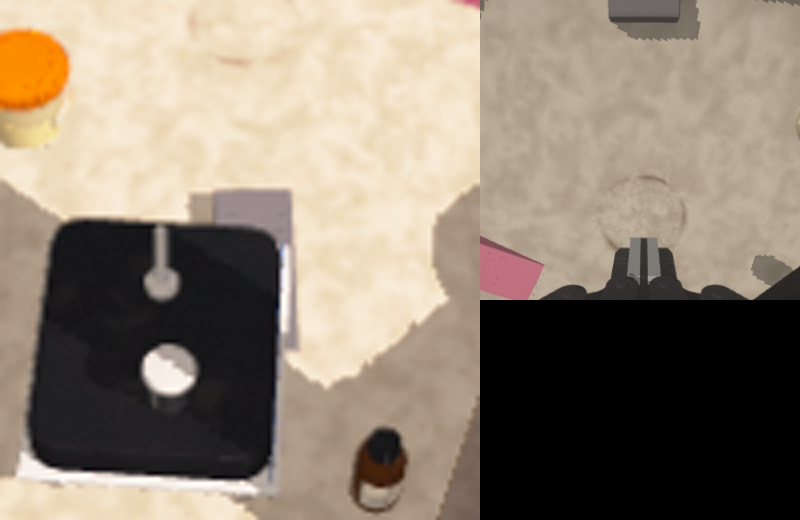

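View pics/t9.png

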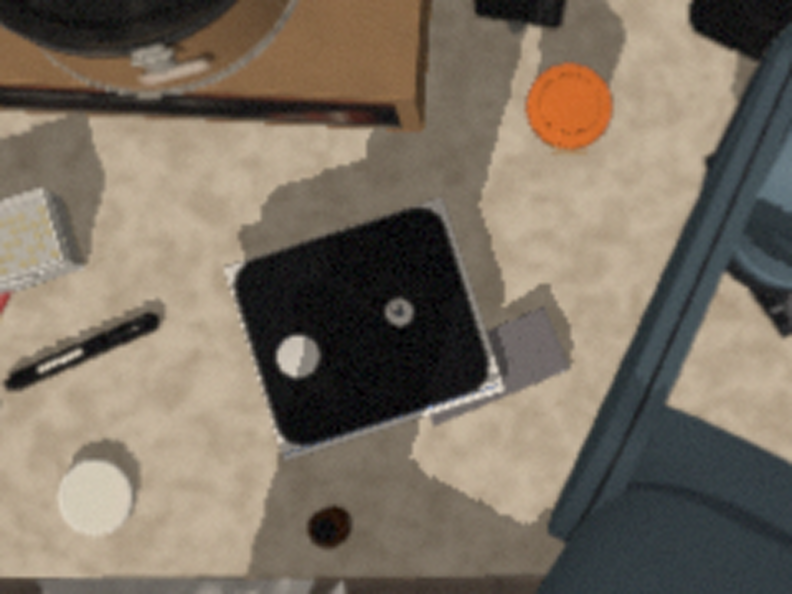

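Run:
```python
from meas import *
c=cal("top"); f=np.array([180,100])
h=onplane(c,np.array([(546,307),(572,367)])/3.3+f,19.3)[:,:2]
P=np.array([(228,268),(440,203),(503,387),(285,456)])/3.3+f
L=np.array([(75,85),(75,-85),(-75,-85),(-75,85)],float)
def W(q,p): return (p@Ro.from_euler('z',q[2]).as_matrix().T)+[q[0],q[1],0]
r=least_squares(lambda q:(proj(c,W(q,np.c_[L,np.full(4,24.)]))-P).ravel(),[515,100,.3])
foot=W(r.x,np.array([[-55,-65,9.]]))[0,:2]
d=np.array([-.38,.925]); left=np.array([-.925,-.38]); hm=h.mean(0)
print(r.x,r.fun,'foot',foot,'heel top',hm,'foot in wedge',(foot-hm)@d-51,(foot-hm)@left)
```

```text
[514.793 100.738   0.296] [-1.11  -0.433  0.878 -1.936  0.524  0.992 -0.321  1.322] foot [481.154  22.518] heel top [506.666 -42.913] foot in wedge 19.217911322231657 -1.2655444391530373
```

Run:
```python
from h import *
s=bot.observe(); print(s['time_s'],s['eef_pos'],s['ft_force']); print(job.sign_off())
```

```text
15.25 [ 556.289 -163.437  138.341] [ 0.794  0.32  -0.06 ]
the job is handed in; nothing more can be done
None
```

The wedge is under the short foot, the mixer stands level and the job is handed in at 15.3 s; the sign-off gives no verdict.

**What I did:** With the fingers shut, I first nudged the grey wedge sideways until its line ran through the short foot. I then pushed it by the heel, thin end first, under the foot. The wrist force read about 4 N at my checks during the push. Last, I moved the hand back and up, clear of everything.

**Last checks, after the hand had left:**
- **Level:** Plane fits to the mixer's top gave a lean of about 0.004 rad (scene camera) and 0.006 rad (top camera). The limit is 0.025 rad. That puts the short foot about 8.5 mm above the worktop.
- **Foot on the wedge:** It sits about 1 mm off the wedge's centre line, well inside the 28 mm limit.
- **Mixer position:** It moved no more than a few mm. The corner fit is only rough, with up to 2 px of error at one corner.
- **Bystanders:** The cup, bottle and dish are at the same pixels as at the start.

**One disagreement:** The foot's position along the wedge came out at x ≈ 19 mm from the image and about 14.5 mm from the arm's position. Both give a foot height inside the allowed range. I could not measure the contact force between wedge and mixer.

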